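# Guard the homogeniser and give it a test run

### The job

The hand-held homogeniser is clamped on its side in its bench cradle. First hang the blue splash guard on the shaft between the two brass collars, with the shaft fully up in its slot, and let go of it. Then flip the red lock-off lever fully forward (towards the shaft end), squeeze the black paddle fully home against the body for about a second, and release it, leaving the lever forward, the guard hanging on the shaft and the dishes, flask, tube and beaker around undisturbed.

Things in the scene. Friction and masses are not known exactly. Their poses are not given: they have to be found in the camera images.
- homogeniser: Grey tool lying on its side in a fixed cradle. Origin on the bench under it (frame H): +x forward to the shaft, +y its left, z up, in mm. Body x -100 to 90, y -19 to 19 (+20 at the rubber strip), z 41 to 89, clamp straps to z 99 at x -85 and 65; battery to x -130. Cradle foot 8 high, x -107 to 83, y -47 to 63. The paddle is on the -y side, its place to squeeze at x about -4.
- shaft_seat (a point): Point on the shaft's axis midway between the two brass collars, 65 mm above the bench; axes as frame H. Steel shaft, 10 mm thick, along x of H from 110 to 240 mm, then a rotor head 16 mm thick to 260. Collars 18 mm thick at 147-153 and 193-199 (40 mm free between them).
- paddle (a joint): Black paddle switch, 104x6x26 mm (z 55 to 81), hinged upright at its rear end (H: x -45, y -22). 0 = released, standing out; 0.14 rad = squeezed home (parallel to the body, inner face 3 mm from it, outer face at y -28, stopped). Springs back to 0; about 13 N at paddle_press takes it home. While the lever is not flipped its tail blocks the paddle after 0.01 rad (0.06 if forced).
- paddle_press (a point): Point on the paddle's ribbed outer face at the place to squeeze, mid height (68 mm above the bench), 42 mm ahead of the paddle's hinge. The width across paddle and body here is about 54 mm released, 48 mm squeezed. The place is free of the lever by 25 mm.
- lever (a joint): Red lock-off lever on the paddle. 0 (to about 0.1) = locked, sticking straight out from the paddle's face; it turns about a vertical pin towards the shaft end; 1.3 rad = fully forward (stop), almost flat along the paddle. Light friction (about 1 N at its tip); stays where it is left.
- lever_tip (a point): End of the red lever, 28 mm from its pin, mid height (68 mm above the bench). The lever is a tab 22 mm high (z 57 to 79) and 5 mm thick with an 8 mm thick rounded end; point axes: -y points from the pin along the lever outwards, +x is the direction of its forward motion.
- lever_pivot (a point): Lever's pin (vertical axis), 3 mm inside the paddle's outer face, at homogeniser x about 24 mm.
- splash_guard: Loose blue C-shaped guard (80 g) on its feet, gap down, 93 high, 74 wide (y), 26 mm deep (x, the slot's axis), white grip tab on top 24 (y) x 14 mm (x). Origin: centre of underside, z up. Slot: mouth 15 mm, lips flared to 30 below it, 18 inside, V roof. Lower it over the shaft from above, x along the shaft either way; seated, its origin is 27 mm above the bench.
- guard_bore (a point): Where the shaft's axis lies in the guard when it is seated against the V roof: 37.9 mm above the guard's underside, on its middle.
- guard_grip (a point): Middle of the white grip tab, 76 mm above the guard's underside; grasp from above.
- petri_stack: Bystander: stack of clear dishes, 62 mm round, 49 mm high, origin under its centre.
- flask_amber: Bystander: conical flask with orange contents, 74 mm round, 102 mm high, origin under its centre.
- ctube_a: Bystander: standing centrifuge tube with blue cap, 34 mm round, 113 mm high, origin under its centre.
- beaker_clear: Bystander: clear beaker, 67x75 mm, 87 mm high, origin under its centre.
There are look-alikes about, which are no part of the job. What is shaped like the splash_guard but brown or orange is not meant.

How it is judged:
By the outcome, as a careful person would: the job done as asked, in the order asked, and still so for the second after the job is handed in, with the robot touching nothing.
It also fails if it takes over 59 s, if anything falls off the work surface, if the arm or the gripper's body presses on something with over 40 N, if the wrist force passes 120 N, or if a joint passes its speed limit or range.

### The arm

A 6-joint arm with a two-finger parallel gripper is mounted at the origin on a cart in front of the work surface, level with it; the furniture and walls round the work are solid. World frame = base frame: x ahead of the robot, y to its left, z up, the work surface at z = 0. Lengths are in mm, angles in rad, forces in N, time in s.
With the tool pointing down it reaches from about 275 to 725 mm from the base axis. Payload 5.6 kg.
Tool frame: the origin (TCP) lies on the centre line of the jaws, within the pads' length; the fingertips stand 14 mm ahead of it and the grasp point (between the pads) lies 5 mm behind it; y points along the fingers, x is the direction in which the jaws open and shut, and the axes are right-handed (so a half turn about y gives the same grasp; the last joint's range is limited). The gripper opens to 85 mm and grips with 20 to 120 N. Pads are 22 mm wide; open, the fingers measure 114 mm over their backs; the gripper's body (76 mm by 85 mm) begins 54 mm behind the grasp point. The pads swing forward as they close: fully open they stand 13 mm farther back than shut.
Start: joints at [1.559, 0.255, 0.108, 0, -1.424, -0.285], TCP at [160.827, 525.954, 245.283] pointing down, gripper open.
Joint ranges: [-2.95, 2.95], [-1.21, 1.97], [-1.09, 1.5], [-2.87, 1.71], [-2.94, -0.07], [-3.05, 3.05]. Speed limits (rad/s): [2.57, 2.57, 3.14, 3.14, 3.14, 3.14].

### API

Orientations are given as a unit quaternion [x, y, z, w].
In Python, from cell import ctrl gives the robot as it stands. The module is installed in compiled form; this text tells all that it offers.
- The arm moves only by the tool drive_tool, never from a script. Its arguments are lists of equal length, an entry for each row: "dp": the shift along the tool's x, y, z in mm, a list of three; "spin": the turn about the tool's y in degrees; "grip": the opening, from 0 (shut) to 1 (fully open). A call has 1 to 8 rows; each row shifts and turns the commanded pose from where the row before left it, along the tool's axes as they then stand; what a row does not reach is not made up. A row lasts 1/8 s, in which the tool goes at most 62.5 mm and 10.7 degrees, less where a joint would pass 70% of its speed; a pose out of reach is approached as far as the arm can. A call with a gripper value outside its range is refused whole. The fingers move at their own pace and stop on an object; "newtons" is the grip in N (left out, the last holds). Time passes only in rows, so rows that do not move let the fingers close. It gives the time, the measured TCP pose, the force and the opening at its end, in the units of the state.
- ctrl.read_state(): the state, without advancing time (a new reading comes with each control period).
- ctrl.read_camera(name): name is "scene" or "top"; returns (picture, depth): 480x640x3 uint8, blue, green, red; 480x640 float32, mm along the optical axis (not along the pixel's ray), 0 where there is no reading.
- ctrl.get_calibration(name): a dict with "vertical_fov" (degrees; the focal length in pixels is half the picture's height over the tangent of half this angle, whatever the lens; pixels are square), "cx", "cy" (the principal point, pixels), "k1" (the pictures are not rectified: a ray, as slopes to the right and down, at radius r is drawn at 1 + k1 r^2 times it, then the intrinsics apply), "rvec" (rotation vector, rad) and "tvec" (3), from world to camera coordinates, as OpenCV has them. Camera axes: x right, y down, z forward; pixel columns grow to the right and rows downward; lengths in mm; the calibration is good to about 2 mm. A picture is of the moment at which its call begins. get_calibration takes no time and is no camera call.
- ctrl.finish_job(): hands the job in, once; it reports no verdict.
The state is a dict: "clock": time; "joint_pos": joint angles; "qd": joint speeds; "joint_torque": joint torques, N m; "eef_pos": TCP position; "tcp_rot": TCP orientation; "ft_force": force on the tool from outside, world axes, zero at the start; "torque": the same for the moment, N m; "finger_gap": finger opening in mm.
Only numpy, scipy, OpenCV 4.12 (cv2) and the standard library are available. Lean on these libraries where they do the work, as an engineer would, in place of code of your own. Each camera call takes 0.05 s, during which the arm holds its last target.

## Working session

There is one attempt and no reset: what is moved stays moved. The work goes in short steps, Python scripts to look and compute and a tool call to move; the robot and the scene stay as the last step left them, time stands still between calls to the robot, and variables do not carry over. Pictures are saved under pics/ and viewed, and the job is handed in when it is done.

Besides the shell and the picture viewer there is one more tool, called in YAML: its name, and indented under it one key for each argument. drive_tool: Moves the arm, as the interface text tells. Its arguments: {"type":"object","properties":{"dp":{"type":"array","items":{"type":"array","items":{"type":"number"}}},"spin":{"type":"array","items":{"type":"number"}},"grip":{"type":"array","items":{"type":"number"}},"newtons":{"type":"number"}},"required":["dp","spin","grip"]}

```bash
mkdir -p pics; cat > h.py <<'E'
import numpy as np,cv2
from cell import ctrl
from scipy.spatial.transform import Rotation as R
def cam(n):
    c=ctrl.get_calibration(n); f=240/np.tan(np.radians(c["vertical_fov"])/2)
    K=np.array([[f,0,c["cx"]],[0,f,c["cy"]],[0,0,1]]);return c,K,R.from_rotvec(np.ravel(c["rvec"])).as_matrix(),np.ravel(c["tvec"])
def und(n,px):
    c,K,Rm,t=cam(n)
    return cv2.undistortPoints(np.array(px,float).reshape(-1,1,2),K,np.array([c["k1"],0,0,0.])).reshape(-1,2)
def pz(n,px,z): # intersect with height z
    c,K,Rm,t=cam(n);o=-Rm.T@t;u=und(n,px);d=np.c_[u,np.ones(len(u))]@Rm
    return o+d*((z-o[2])/d[:,2])[:,None]
def pd(n,px,dep):
    c,K,Rm,t=cam(n);u=und(n,px);d=np.c_[u,np.ones(len(u))]*np.asarray(dep)[:,None]
    return (d-t)@Rm
def proj(n,P):
    c,K,Rm,t=cam(n);return cv2.projectPoints(np.array(P,float).reshape(-1,1,3),cv2.Rodrigues(Rm)[0],t,K,np.array([c["k1"],0,0,0.]))[0].reshape(-1,2)
def cloud(n,dep):
    v,u=np.mgrid[:480,:640];return pd(n,np.c_[u.ravel(),v.ravel()],dep.ravel()).reshape(480,640,3)
E
python3 - <<'E'
from h import *
s=ctrl.read_state();print(s)
for n in("scene","top"):
    print(ctrl.get_calibration(n))
    p,d=ctrl.read_camera(n);cv2.imwrite(f"pics/{n}0.png",p);np.savez(f"{n}0.npz",p=p,d=d)
    c,K,Rm,t=cam(n);print(-Rm.T@t,Rm[2])
E
```

```text
{'clock': 0.0, 'joint_pos': array([ 1.55862844e+00,  2.55764745e-01,  1.06973400e-01, -4.85127164e-04,
       -1.42385957e+00, -2.84615404e-01]), 'qd': array([ 0.00035817, -0.00060986, -0.00156477,  0.0003543 ,  0.00074312,
       -0.00050309]), 'joint_torque': array([ 3.51755966e-05, -3.86624122e+01,  2.37943947e+01,  5.36515251e+00,
       -6.06326532e-03, -2.59698076e-06]), 'eef_pos': array([160.63923378, 525.5286544 , 244.37247832]), 'tcp_rot': array([ 0.42109227, -0.5680239 ,  0.56886343, -0.42002922]), 'ft_force': array([-0.09612252, -0.0954402 , -0.02785923]), 'torque': array([-0.00961974, -0.02550198, -0.06206426]), 'finger_gap': 85.43198475584741}
{'vertical_fov': 46.65941111418122, 'cx': 316.96838174798194, 'cy': 237.40585970262293, 'k1': -0.09552922867505083, 'rvec': array([ 2.05829366, -0.98215347,  0.45167323]), 'tvec': array([-352.12288685,  327.06660573, 1163.48252807])}
[-311.74602329 -736.04963971  972.47109469] [ 0.59766578  0.50703126 -0.62105951]
{'vertical_fov': 43.016330171919265, 'cx': 321.4301794595736, 'cy': 245.53142770170703, 'k1': -0.12947267648233993, 'rvec': array([ 2.13196745, -2.15357177,  0.18799569]), 'tvec': array([ -12.83659617,  574.91762858, 1691.90990748])}
[ 294.24872581    5.22946023 1762.56759671] [ 0.16133239 -0.01372386 -0.9868047 ]
```

View pics/scene0.png

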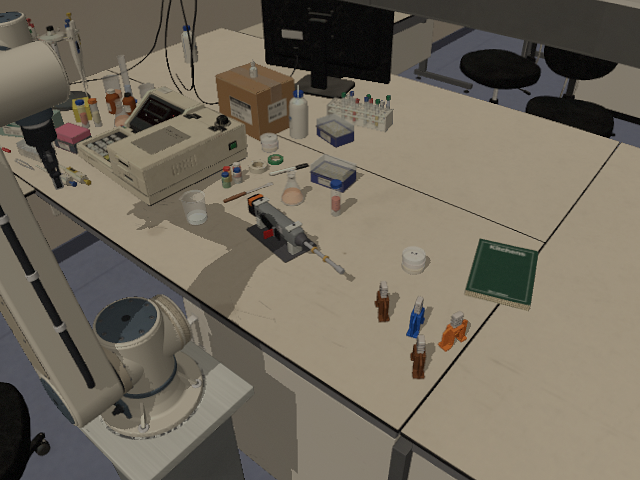

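View pics/top0.png

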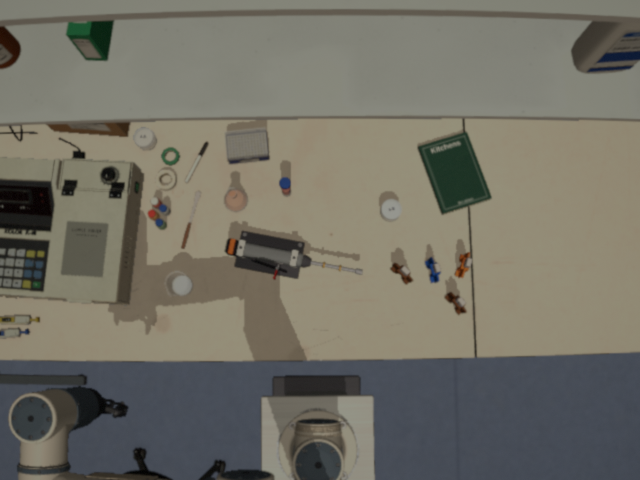

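```bash
python3 - <<'E'
from h import *
a=np.load("scene0.npz")["p"];b=np.load("top0.npz")["p"]
c1=cv2.resize(a[180:300,230:370],None,fx=4,fy=4,interpolation=2)
c2=cv2.resize(a[260:400,350:490],None,fx=4,fy=4,interpolation=2)
cv2.imwrite("pics/c1.png",c1);cv2.imwrite("pics/c2.png",c2)
cv2.imwrite("pics/c3.png",cv2.resize(b[220:290,220:380],None,fx=5,fy=5,interpolation=2))
cv2.imwrite("pics/c4.png",cv2.resize(b[240:320,380:490],None,fx=6,fy=6,interpolation=2))
E
```

```text
(no output)
```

View pics/c1.png

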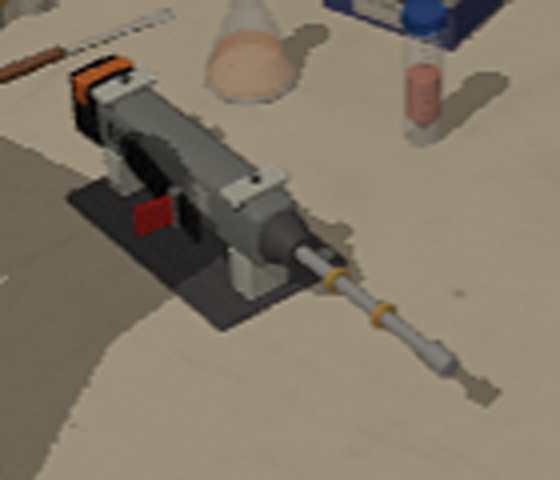

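View pics/c2.png

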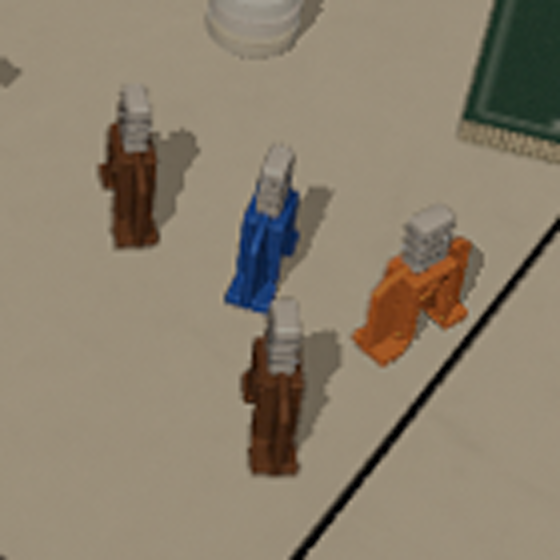

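View pics/c3.png

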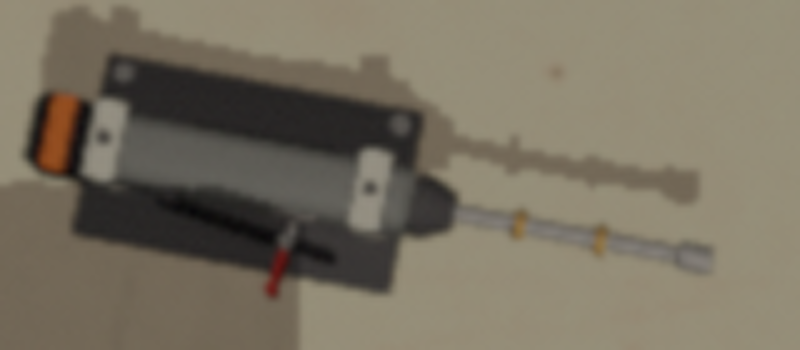

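View pics/c4.png

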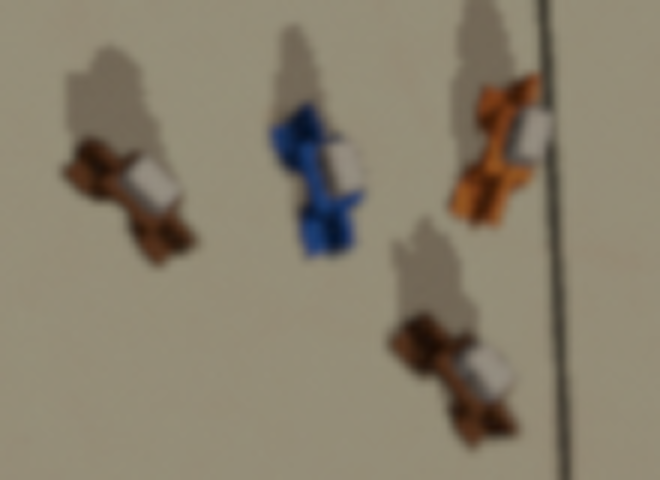

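```bash
python3 - <<'E'
from h import *
from scipy.optimize import least_squares
cr={'c1':("scene",4,230,180),'c3':("top",5,220,220)}
obs=[('c1',(336,278),(150,0,65)),('c1',(383,316),(196,0,65)),('c1',(258,180),(65,0,99)),('c1',(222,330),(83,-47,8)),('c1',(68,197),(-107,-47,8)),
('c3',(520,224),(150,0,65)),('c3',(600,240),(196,0,65)),('c3',(712,260),(260,0,65)),('c3',(103,136),(-85,0,99)),('c3',(369,187),(65,0,99)),
('c3',(390,292),(83,-47,8)),('c3',(75,235),(-107,-47,8)),('c3',(420,113),(83,63,8)),('c3',(108,55),(-107,63,8))]
def P(x,q): 
    c,s=np.cos(x[2]),np.sin(x[2]);return [x[0]+c*q[0]-s*q[1],x[1]+s*q[0]+c*q[1],q[2]]
def pxl(o):
    n,s,a,b=cr[o[0]];return np.array([(o[1][0]+.5)/s-.5+a,(o[1][1]+.5)/s-.5+b])
for use in(('c1',),('c3',),('c1','c3')):
    def res(x): return np.concatenate([proj(cr[o[0]][0],P(x,o[2]))[0]-pxl(o) for o in obs if o[0] in use])
    r=least_squares(res,[400,150,-1.7],loss='soft_l1')
    print(use,r.x,np.round(res(r.x).reshape(-1,2),1).tolist())
x=r.x
# clouds
for n in("scene","top"):
    z=np.load(f"{n}0.npz");p=z["p"].astype(int);d=z["d"];C=cloud(n,d)
    blue=(p[:,:,0]>p[:,:,2]*1.8)&(p[:,:,0]>60)
    m=np.zeros((480,640),bool)
    if n=="scene": m[290:345,395:435]=1
    else: m[250:290,420:445]=1
    q=C[blue&m&(d>0)];print(n,len(q),q.min(0),q.max(0),q.mean(0))
    e,v=np.linalg.eigh(np.cov(q[:,:2].T));print(np.sqrt(e),np.degrees(np.arctan2(v[1],v[0])))
    g=(np.ptp(p,axis=2)<35)&m&(d>0)&(C[...,2]>58)&(C[...,2]<110);q=C[g]
    print("tab",len(q),q.mean(0),np.percentile(q,5,0),np.percentile(q,95,0)); q=q[q[:,2]>87];print(len(q),q.mean(0))
E
```

```text
('c1',) [547.64894512 123.6912764   23.35400052] [[0.6, 1.1], [0.3, 0.6], [-0.4, -0.5], [-0.0, -0.5], [-0.5, -0.7]]
('c3',) [546.90452082 123.38233698   4.51823254] [[-0.0, 0.0], [0.1, -0.2], [0.1, -0.1], [0.1, 0.5], [0.1, 0.2], [-0.0, 0.6], [-1.2, -0.0], [1.0, -0.4], [-0.2, -0.6]]Traceback (most recent call last):
  File "<stdin>", line 13, in <module>
    return func(*args, **kwargs)
    result = trf(vector_fun.fun, vector_fun.jac, x0, f0, J0, lb, ub, ftol, xtol,
                 gtol, max_nfev, x_scale, loss_function, tr_solver,
                 tr_options.copy(), verbose, callback=callback_wrapped)
    return trf_no_bounds(
        fun, jac, x0, f0, J0, ftol, xtol, gtol, max_nfev, x_scale,
        loss_function, tr_solver, tr_options, verbose, callback=callback)
    J = jac(x)
    self._update_jac()
    ~~~~~~~~~~~~~~~~^^
    self.J = self.jac_wrapped(xp_copy(self.x), f0=self.f)
             ~~~~~~~~~~~~~~~~^^^^^^^^^^^^^^^^^^^^^^^^^^^^
    J, dct = approx_derivative(
             ~~~~~~~~~~~~~~~~~^
        self.fun,
        ^^^^^^^^^
    ...<2 lines>...
        **self.finite_diff
[... 421 characters left out ...]
  ^^^^^^^
    f = np.atleast_1d(self.fun(x, *self.args, **self.kwargs))
                      ~~~~~~~~^^^^^^^^^^^^^^^^^^^^^^^^^^^^^^
    return np.atleast_1d(self.fun(x))
                         ~~~~~~~~^^^
    return self.f(x, *self.args, **self.kwargs)
           ~~~~~~^^^^^^^^^^^^^^^^^^^^^^^^^^^^^^
  File "<stdin>", line 12, in res
  File "h.py", line 17, in proj
    c,K,Rm,t=cam(n);return cv2.projectPoints(np.array(P,float).reshape(-1,1,3),cv2.Rodrigues(Rm)[0],t,K,np.array([c["k1"],0,0,0.]))[0].reshape(-1,2)
             ~~~^^^
  File "h.py", line 5, in cam
    c=ctrl.get_calibration(n); f=240/np.tan(np.radians(c["vertical_fov"])/2)
ValueError: time passes only in moves, steps and waits
```

```bash
sed -i 's/^def cam/import functools\n@functools.lru_cache\ndef cam/' h.py; python3 - <<'E'
from h import *
from scipy.optimize import least_squares
cr={'c1':("scene",4,230,180),'c3':("top",5,220,220)}
obs=[('c1',(336,278),(150,0,65)),('c1',(383,316),(196,0,65)),('c1',(258,180),(65,0,99)),('c1',(222,330),(83,-47,8)),('c1',(68,197),(-107,-47,8)),
('c3',(520,224),(150,0,65)),('c3',(600,240),(196,0,65)),('c3',(712,260),(260,0,65)),('c3',(103,136),(-85,0,99)),('c3',(369,187),(65,0,99)),
('c3',(390,292),(83,-47,8)),('c3',(75,235),(-107,-47,8)),('c3',(420,113),(83,63,8)),('c3',(108,55),(-107,63,8))]
def P(x,q): 
    c,s=np.cos(x[2]),np.sin(x[2]);return [x[0]+c*q[0]-s*q[1],x[1]+s*q[0]+c*q[1],q[2]]
def pxl(o):
    n,s,a,b=cr[o[0]];return np.array([(o[1][0]+.5)/s-.5+a,(o[1][1]+.5)/s-.5+b])
use=('c1','c3')
def res(x): return np.concatenate([proj(cr[o[0]][0],P(x,o[2]))[0]-pxl(o) for o in obs if o[0] in use])
r=least_squares(res,[547,123,-1.77],loss='soft_l1')
print(use,r.x,np.round(res(r.x).reshape(-1,2),1).tolist())
x=r.x;np.save("H.npy",x);print(P(x,(173,0,65)))
for n in("scene","top"):
    z=np.load(f"{n}0.npz");p=z["p"].astype(int);d=z["d"];C=cloud(n,d)
    blue=(p[:,:,0]>p[:,:,2]*1.8)&(p[:,:,0]>60)
    m=np.zeros((480,640),bool)
    if n=="scene": m[290:345,395:435]=1
    else: m[250:290,420:445]=1
    q=C[blue&m&(d>0)];print(n,len(q),q.min(0),q.max(0),q.mean(0))
    e,v=np.linalg.eigh(np.cov(q[:,:2].T));print(np.sqrt(e),np.degrees(np.arctan2(v[1],v[0])))
    g=(np.ptp(p,axis=2)<35)&m&(d>0)&(C[...,2]>58)&(C[...,2]<110);q=C[g]
    print("tab",len(q),q.mean(0),np.percentile(q,5,0),np.percentile(q,95,0)); q=q[q[:,2]>87];print(len(q),q.mean(0))
    for nm,box in (("petri",(395,240,430,275)if n=="scene" else(378,195,402,222)),("flask",(280,170,308,207)if n=="scene" else(222,187,250,212)),("tube",(328,190,345,217) if n=="scene" else(277,175,293,195)),("beaker",(180,188,210,225)if n=="scene" else (165,272,195,297))):
        q=C[box[1]:box[3],box[0]:box[2]].reshape(-1,3);q=q[(q[:,2]>15)&(q[:,2]<150)];print(nm,q.mean(0) if len(q) else None)
E
```

```text
('c1', 'c3') [546.94992002 123.58852853  -1.76758634] [[1.0, 0.9], [0.8, 0.4], [-0.3, -0.4], [0.2, -0.4], [-0.9, -0.3], [-0.1, 0.1], [-0.0, -0.0], [-0.1, 0.2], [0.0, 0.4], [-0.0, 0.2], [-0.2, 0.6], [-1.3, -0.1], [1.0, -0.4], [-0.2, -0.7]]
[np.float64(513.1245600074844), np.float64(-46.07244228981497), 65]
scene 294 [ 465.10980845 -358.24177284    1.46420031] [ 535.35601305 -326.91330479   62.8362781 ] [ 486.59665249 -345.29594128   33.61502985]
[ 6.63434219 13.66203561] [ -89.4357936 -179.4357936]
tab 204 [ 462.00470316 -365.07095781   85.92841846] [ 398.19420333 -409.66340933   63.82824045] [ 509.90362348 -335.17075521   95.8607484 ]
128 [ 448.5399772  -374.62709236   92.69684246]
petri [ 670.78980952 -225.11580645   41.9987969 ]
flask [710.13741257 227.04822293  50.10019106]
tube [733.63532902  78.64249909  56.64379796]
beaker [462.25172024 383.06702975  59.08614346]
top 96 [ 4.72155872e+02 -3.49123935e+02 -3.42706818e-01] [ 534.76765664 -323.15781422   76.52613169] [ 499.09468868 -334.63484168   40.17686306]
[ 3.78409949 19.20327265] [ -72.07042916 -162.07042916]
tab 67 [ 504.18082056 -337.46940394   86.0133705 ] [ 492.65859389 -345.73524736   62.66156323] [ 518.77295551 -331.08129051   98.1997569 ]
44 [ 503.96703218 -337.86042862   92.5419465 ]
petri [ 678.72739584 -220.75049526   47.13503992]
flask [714.18817318 231.26702096  48.12448754]
tube [739.70382619  82.5596722   94.36795353]
beaker [467.87819173 390.51798463  45.94780161]
```

```bash
python3 - <<'E'
from h import *
a=np.load("scene0.npz")["p"];b=np.load("top0.npz")["p"]
c1=cv2.resize(a[285:345,395:435],None,fx=9,fy=9,interpolation=2)
c2=cv2.resize(b[250:290,415:450],None,fx=11,fy=11,interpolation=2)
o=np.zeros((540,760,3),np.uint8);o[:540,:360]=c1;o[:440,370:370+385]=c2;cv2.imwrite("pics/g.png",o)
for n in("scene","top"):
    z=np.load(f"{n}0.npz");p=z["p"].astype(int);d=z["d"];C=cloud(n,d)
    m=(np.abs(C[...,0]-504)<50)&(np.abs(C[...,1]+337)<45)&(C[...,2]>4)&(d>0)&~((p[...,2]>p[...,0]*1.35))
    Q=C[m]; mm=(np.hypot(*(Q[:,:2]-[504,-337]).T)<45);Q=Q[mm];top=Q[Q[:,2]>88]
    print(n,len(Q),len(top),top.mean(0)); 
    r=cv2.minAreaRect(top[:,:2].astype(np.float32));print(r); print(cv2.minAreaRect(Q[:,:2].astype(np.float32)))
    np.save(f"gq_{n}.npy",Q)
E
```

```text
scene 544 55 [ 500.85815677 -340.05706601   92.63615985]
((501.8735656738281, -339.25885009765625), (27.812753677368164, 14.2733736038208), 12.699687004089355)
((503.6982116699219, -336.3699035644531), (79.9014663696289, 85.36817932128906), 54.008609771728516)
top 355 41 [ 504.06628391 -337.70788968   92.92268121]
((503.3286437988281, -337.5623474121094), (24.283782958984375, 15.370270729064941), 17.34447479248047)
((504.71630859375, -336.7293395996094), (86.1552505493164, 81.91597747802734), 35.12995529174805)
```

View pics/g.png

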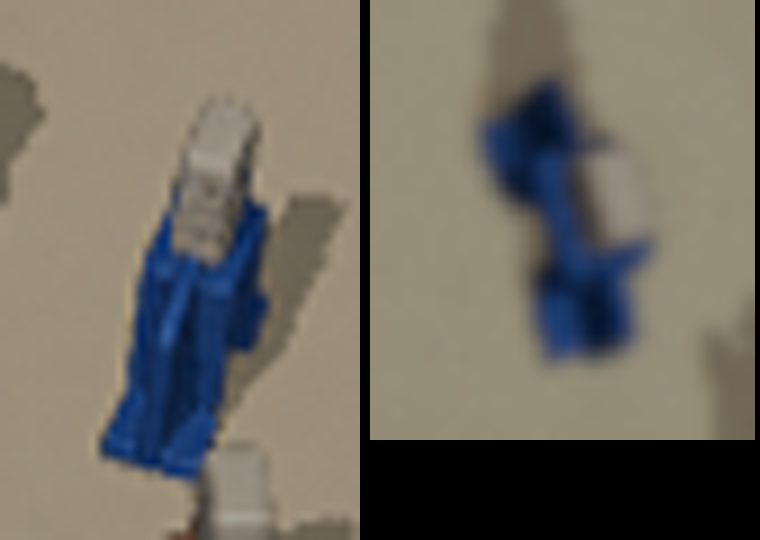

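```bash
cat >> h.py <<'E'
def st():
    s=ctrl.read_state();M=R.from_quat(s["tcp_rot"]).as_matrix();return s,M
def yawof(M): return np.degrees(np.arctan2(M[1,0],M[0,0]))
def goto(p,yaw=None):
    s,M=st();d=np.array(p)-s["eef_pos"];y=yawof(M)
    print("clock %.2f pos"%s["clock"],np.round(s["eef_pos"],1),"yaw %.1f"%y,"gap %.1f"%s["finger_gap"],"F",np.round(s["ft_force"],1),"q",np.round(s["joint_pos"],2),"tooly",np.round(M[:,1],3))
    print("d world",np.round(d,1),"tool dp",np.round(M.T@d,1))
    if yaw is not None:
        sp=-((yaw-y+90)%180-90);print("spin total",round(sp,1))
        M2=R.from_euler('z',-sp,degrees=True).as_matrix()@M;print("tool dp after spin",np.round(M2.T@d,1))
E
python3 - <<'E'
from h import *
goto([503,-338,200],-74)
# refine guard
from scipy.optimize import least_squares
cs=[("scene",(100,455)),("scene",(195,477))]
q=[( (u+.5)/9-.5+395,(v+.5)/9-.5+285) for _,(u,v) in cs];a=pz("scene",q,0);print(a,np.degrees(np.arctan2(*(a[1]-a[0])[1::-1])),np.linalg.norm(a[1]-a[0]))
q=[((u-370+.5)/11-.5+415,(v+.5)/11-.5+250) for u,v in((548,360),(630,350))];a=pz("top",q,3);print(a,np.degrees(np.arctan2(*(a[1]-a[0])[1::-1])),np.linalg.norm(a[1]-a[0]))
for n in("scene","top"):
    Q=np.load(f"gq_{n}.npy")
    for an in(10,12,14,16,18,20):
        c,s=np.cos(np.radians(an)),np.sin(np.radians(an));L=Q[:,:2]@[c,s];W=Q[:,:2]@[-s,c];k=Q[:,2]<60
        print(n,an,np.round([L.min(),L.max(),np.percentile(W[k],2),np.percentile(W[k],98)],1), np.round(np.std(W),2))
E
```

```text
clock 0.10 pos [160.7 525.6 244.5] yaw -107.0 gap 85.6 F [-0.4 -0.1  0.5] q [ 1.56  0.26  0.11 -0.   -1.42 -0.28] tooly [-0.    -0.002 -1.   ]
d world [ 342.3 -863.6  -44.5] tool dp [725.6  45.8 580. ]
spin total -33.0
tool dp after spin [924.4  46.1  91. ]
[[ 470.68202154 -333.46841464    0.        ]
 [ 479.3551329  -356.56673868    0.        ]] -69.41951539482234 24.67296970406289
[[ 470.35004756 -337.09787871    3.        ]
 [ 472.73546583 -359.21796263    3.        ]] -83.84503899702516 22.248333266936655
scene 10 [ 393.9  477.3 -456.7 -389. ] 12.52
scene 12 [ 378.7  461.8 -471.5 -403. ] 12.66
scene 14 [ 363.1  445.7 -486.7 -417.2] 12.8
scene 16 [ 347.   429.1 -500.9 -430.3] 12.96
scene 18 [ 330.5  411.9 -514.4 -442.8] 13.12
scene 20 [ 313.6  394.2 -527.2 -455.5] 13.29
top 10 [ 393.8  480.6 -454.6 -381.8] 15.56
top 12 [ 379.2  465.4 -469.3 -397.3] 15.5
top 14 [ 364.1  449.6 -483.8 -412.3] 15.45
top 16 [ 348.6  433.7 -498.1 -426.6] 15.41
top 18 [ 332.6  417.3 -511.8 -440.4] 15.39
top 20 [ 316.3  400.7 -525.  -453.6] 15.39
```

drive_tool:
  dp:
    - [0,0,0]
    - [0,0,0]
    - [0,0,0]
    - [50,0,5]
    - [50,0,5]
    - [50,0,5]
    - [50,0,5]
    - [50,0,5]
  spin: [-10.7,-10.7,-10.6,0,0,0,0,0]
  grip: [0.45,0.45,0.45,0.45,0.45,0.45,0.45,0.45]

```text
clock: 1.1
eef_pos: [249.8, 289.2, 245.0]
tcp_rot: [0.561, -0.43, 0.43, -0.561]
ft_force: [0.7, -0.1, 0.3]
finger_gap: 38.3
```

```bash
python3 -c "
from h import *
goto([503,-338,200],-75)"
```

```text
clock 1.10 pos [249.8 289.2 245. ] yaw -75.0 gap 38.3 F [ 0.7 -0.1  0.3] q [ 1.27 -0.09 -0.27 -0.   -1.39  0.56] tooly [-0. -0. -1.]
d world [ 253.2 -627.2  -45. ] tool dp [671.3  45.2  82. ]
spin total 0.0
tool dp after spin [671.3  45.2  82.2]
```

drive_tool:
  dp:
    - [50,0,6]
    - [50,0,6]
    - [50,0,6]
    - [50,0,6]
    - [50,0,6]
    - [50,0,6]
    - [50,0,6]
    - [50,0,6]
  spin: [0,0,0,0,0,0,0,0]
  grip: [0.45,0.45,0.45,0.45,0.45,0.45,0.45,0.45]

```text
clock: 2.1
eef_pos: [399.6, -84.8, 245.1]
tcp_rot: [-0.561, 0.431, -0.43, 0.561]
ft_force: [1.2, 1.0, 0.6]
finger_gap: 38.4
```

drive_tool:
  dp:
    - [50,0,6]
    - [50,0,6]
    - [50,0,6]
    - [50,0,6]
    - [50,0,6]
    - [20,0,4]
    - [0,0,0]
  spin: [0,0,0,0,0,0,0]
  grip: [0.45,0.45,0.45,0.45,0.45,0.45,0.45]

```text
clock: 2.98
eef_pos: [502.1, -336.0, 243.6]
tcp_rot: [0.561, -0.432, 0.43, -0.56]
ft_force: [-0.2, -0.1, -0.7]
finger_gap: 38.6
```

```bash
python3 -c "
from h import *
goto([503,-338,81],-75)
p,d=ctrl.read_camera('scene');cv2.imwrite('pics/s1.png',p)
cv2.imwrite('pics/s1c.png',cv2.resize(p[180:380,330:530],None,fx=3,fy=3,interpolation=2))"
```

```text
clock 2.98 pos [ 502.1 -336.   243.6] yaw -75.1 gap 38.6 F [-0.2 -0.1 -0.7] q [-0.33  0.37  0.26 -0.   -1.47  2.16] tooly [-0.002  0.001 -1.   ]
d world [   0.9   -2.  -162.6] tool dp [  2.4 162.6   0.7]
spin total -0.1
tool dp after spin [  2.4 162.6   0.7]
```

View pics/s1c.png

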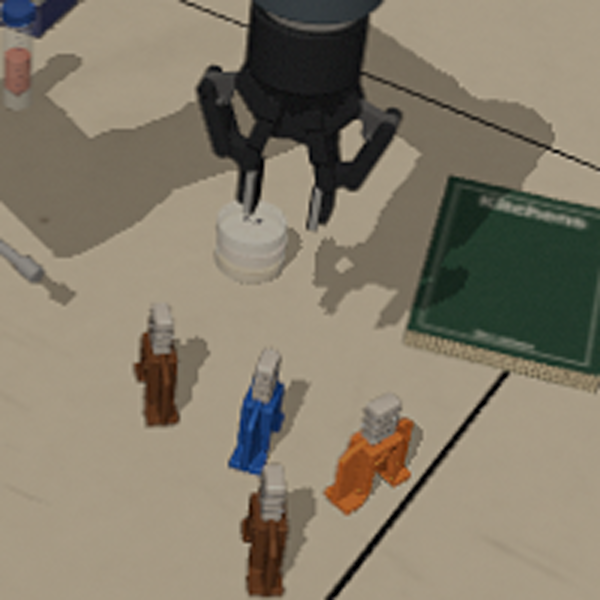

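drive_tool:
  dp:
    - [1.5,40,0.7]
    - [0.5,40,0]
    - [0,40,0]
    - [0,25,0]
    - [0,15,0]
    - [0,9,0]
    - [0,0,0]
  spin: [0,0,0,0,0,0,0]
  grip: [0.45,0.45,0.45,0.45,0.45,0.45,0.45]

```text
clock: 3.9
eef_pos: [503.5, -336.6, 76.5]
tcp_rot: [-0.561, 0.43, -0.43, 0.561]
ft_force: [0.1, 0.1, -0.1]
finger_gap: 38.3
```

```bash
python3 -c "
from h import *
goto([503,-338,74],-75)
p,d=ctrl.read_camera('scene')
cv2.imwrite('pics/s2c.png',cv2.resize(p[230:380,350:500],None,fx=4,fy=4,interpolation=2))"
```

```text
clock 3.90 pos [ 503.5 -336.6   76.5] yaw -75.0 gap 38.3 F [ 0.1  0.1 -0.1] q [-0.33  0.46 -0.03  0.   -1.08  2.16] tooly [ 0. -0. -1.]
d world [-0.5 -1.4 -2.5] tool dp [ 1.2  2.5 -0.8]
spin total 0.0
tool dp after spin [ 1.2  2.5 -0.8]
```

View pics/s2c.png

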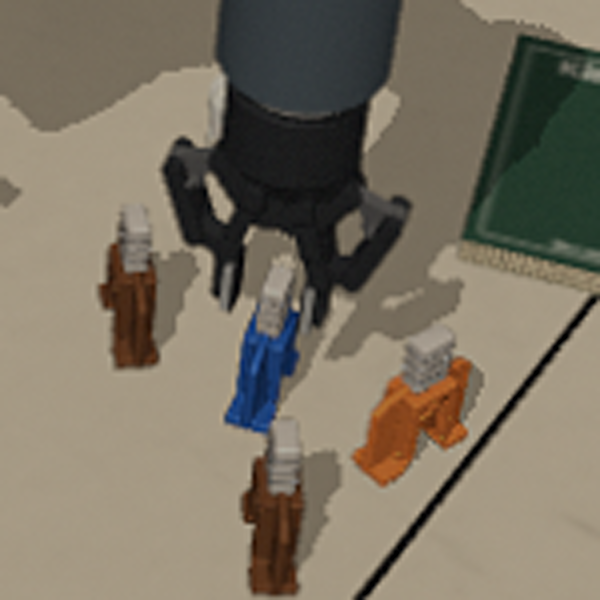

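drive_tool:
  dp:
    - [1,3,0]
    - [0,0,0]
    - [0,0,0]
    - [0,0,0]
    - [0,0,0]
    - [0,0,0]
  spin: [0,0,0,0,0,0]
  grip: [0.45,0,0,0,0,0]
  newtons: 40

```text
clock: 4.7
eef_pos: [503.8, -337.8, 73.5]
tcp_rot: [0.561, -0.43, 0.431, -0.561]
ft_force: [-0.3, 0.0, 0.2]
finger_gap: 13.3
```

drive_tool:
  dp:
    - [0,-5,0]
    - [0,-20,0]
    - [0,-40,0]
    - [0,-40,0]
    - [0,-30,0]
    - [0,-10,0]
    - [0,0,0]
  spin: [0,0,0,0,0,0,0]
  grip: [0,0,0,0,0,0,0]

```text
clock: 5.58
eef_pos: [503.6, -337.6, 218.0]
tcp_rot: [-0.561, 0.431, -0.43, 0.561]
ft_force: [0.2, 0.0, -1.5]
finger_gap: 13.5
```

```bash
python3 -c "
from h import *
H=np.load('H.npy');print(H)
goto([513.1,-46.1,215],-101.3)
p,d=ctrl.read_camera('scene');np.savez('s3.npz',p=p,d=d)
cv2.imwrite('pics/s3c.png',cv2.resize(p[200:350,350:500],None,fx=4,fy=4,interpolation=2))"
```

```text
[546.94992002 123.58852853  -1.76758634]
clock 5.58 pos [ 503.6 -337.6  218. ] yaw -75.0 gap 13.5 F [ 0.2  0.  -1.5] q [-0.33  0.38  0.21 -0.   -1.4   2.17] tooly [ 0.  0. -1.]
d world [  9.5 291.5  -3. ] tool dp [-279.1    3.1   84.5]
spin total 26.3
tool dp after spin [-287.7    3.1  -47.8]
```

View pics/s3c.png

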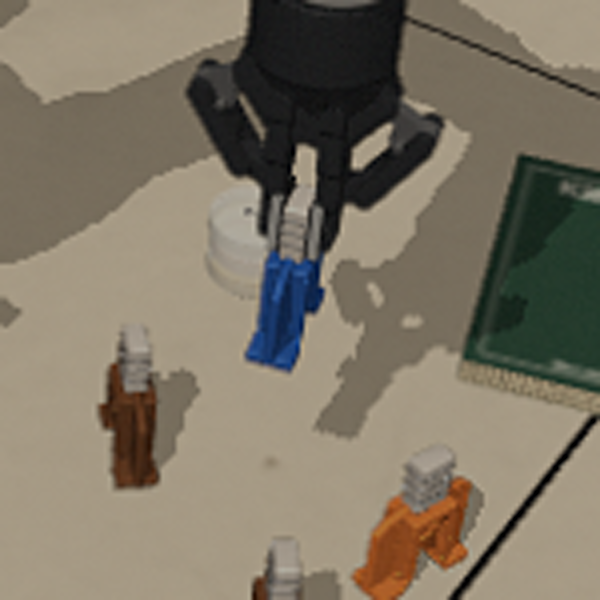

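drive_tool:
  dp:
    - [0,0,0]
    - [0,0,0]
    - [0,0,0]
    - [-50,0,-8]
    - [-60,0,-10]
    - [-60,0,-10]
    - [-60,0,-10]
    - [-38,0,-7]
  spin: [9,9,8.3,0,0,0,0,0]
  grip: [0,0,0,0,0,0,0,0]

```text
clock: 6.62
eef_pos: [511.0, -63.6, 216.5]
tcp_rot: [-0.45, 0.547, -0.546, 0.448]
ft_force: [1.8, 0.2, -0.6]
finger_gap: 13.7
```

drive_tool:
  dp:
    - [-19,0,-3]
    - [0,20,0]
    - [0,15,0]
    - [0,0,0]
    - [0,0,0]
  spin: [0,0,0,0,0]
  grip: [0,0,0,0,0]

```text
clock: 7.25
eef_pos: [513.0, -47.3, 183.5]
tcp_rot: [0.448, -0.547, 0.547, -0.448]
ft_force: [0.2, 0.6, -1.0]
finger_gap: 13.5
```

```bash
python3 -c "
from h import *
goto([513.1,-46.1,150],-101.3)
for n,b in(('scene',(200,320,250,400)),('top',(210,300,280,400))):
  p,d=ctrl.read_camera(n);np.savez('s4%s.npz'%n,p=p,d=d)
  cv2.imwrite('pics/s4%s.png'%n,cv2.resize(p[b[0]:b[1],b[2]:b[3]],None,fx=5,fy=5,interpolation=2))"
```

```text
clock 7.25 pos [513.  -47.3 183.5] yaw -101.3 gap 13.5 F [ 0.2  0.6 -1. ] q [ 0.21  0.21 -0.1   0.   -1.25  1.16] tooly [ 0. -0. -1.]
d world [  0.1   1.2 -33.5] tool dp [-1.2 33.5 -0.2]
spin total -0.0
tool dp after spin [-1.2 33.5 -0.2]
```

View pics/s4scene.png

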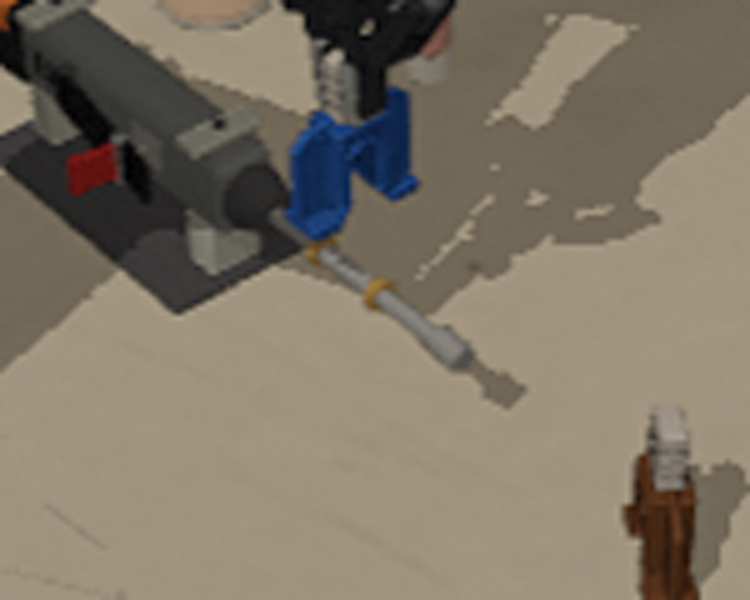

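View pics/s4top.png

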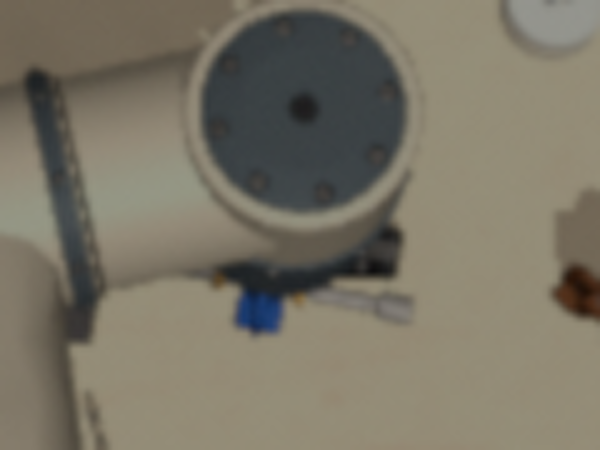

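```bash
cat > pg.py <<'E'
from h import *
def guard(cx,cy,z,yaw):
    c,s=np.cos(yaw),np.sin(yaw);o=[]
    for a,b in((-13,-37),(13,-37),(13,37),(-13,37)): o.append([cx+c*a-s*b,cy+s*a+c*b,z])
    return o
E
python3 - <<'E'
from pg import *
s,M=st()
g=guard(*s["eef_pos"][:2],s["eef_pos"][2]-73.5,np.radians(-101.3))
for n,b in(('scene',(200,250)),('top',(210,280))):
    p=np.load('s4%s.npz'%n)["p"];im=cv2.resize(p,None,fx=5,fy=5,interpolation=2)
    q=(proj(n,g)+.5)*5-.5;print(n,np.round(q-[b[1]*5,b[0]*5],1).tolist())
    for u in q: cv2.circle(im,tuple(int(v) for v in u),3,(0,255,255),-1)
    L=(proj(n,[[*(np.load('H.npy')[:2]+a*np.array([np.cos(np.load('H.npy')[2]),np.sin(np.load('H.npy')[2])])),65] for a in(110,260)])+.5)*5-.5
    cv2.line(im,*[tuple(int(v) for v in u) for u in L],(0,255,0),1)
    cv2.imwrite('pics/ov4%s.png'%n,im[b[0]*5:b[0]*5+500,b[1]*5:b[1]*5+700])
E
```

```text
scene [[279.3, 223.2], [312.5, 248.8], [428.0, 187.4], [394.4, 163.1]]
top [[228.2, 333.0], [275.0, 341.8], [299.5, 210.1], [253.0, 201.3]]
```

View pics/ov4scene.png

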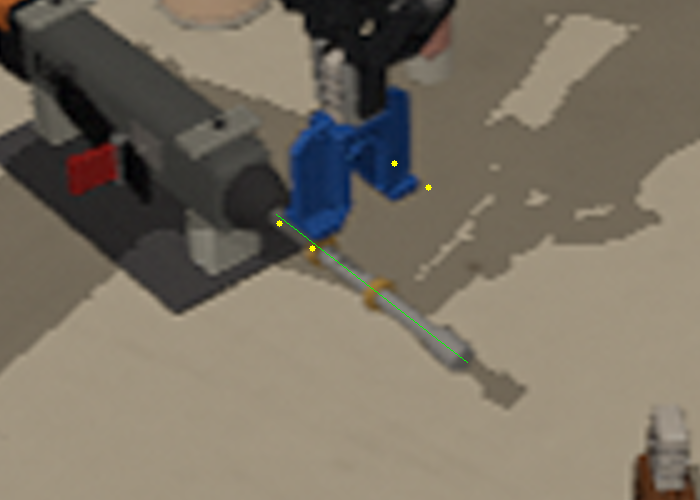

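View pics/ov4top.png

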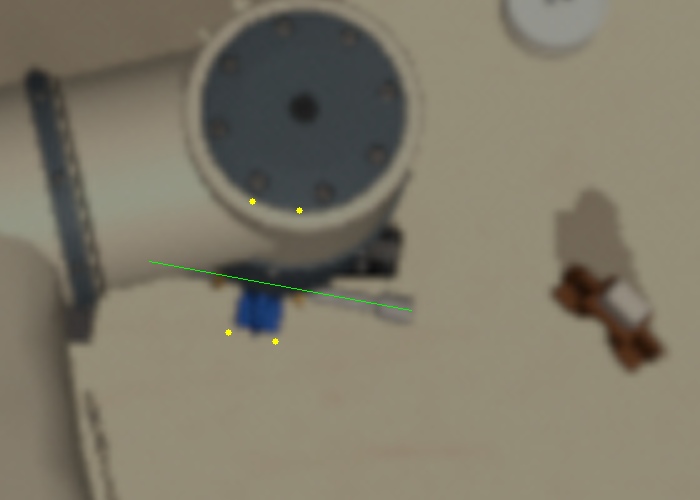

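drive_tool:
  dp:
    - [-1,20,-1]
    - [0,20,0]
    - [0,10,0]
    - [0,0,0]
  spin: [0,0,0,0]
  grip: [0,0,0,0]

```text
clock: 7.85
eef_pos: [512.0, -45.9, 133.2]
tcp_rot: [-0.449, 0.547, -0.547, 0.448]
ft_force: [-0.4, -0.5, -0.7]
finger_gap: 13.5
```

```bash
python3 -c "
from h import *
goto([513.1,-46.1,100.5],-101.3)
for n,b in(('scene',(210,290,270,370)),):
  p,d=ctrl.read_camera(n);np.savez('s5%s.npz'%n,p=p,d=d)
  cv2.imwrite('pics/s5%s.png'%n,cv2.resize(p[b[0]:b[1],b[2]:b[3]],None,fx=7,fy=7,interpolation=2))"
```

```text
clock 7.85 pos [512.  -45.9 133.2] yaw -101.3 gap 13.5 F [-0.4 -0.5 -0.7] q [ 0.22  0.25 -0.19  0.   -1.13  1.16] tooly [-0.001 -0.    -1.   ]
d world [  1.1  -0.2 -32.7] tool dp [-0.  32.7  1.2]
spin total -0.0
tool dp after spin [-0.  32.7  1.2]
```

View pics/s5scene.png

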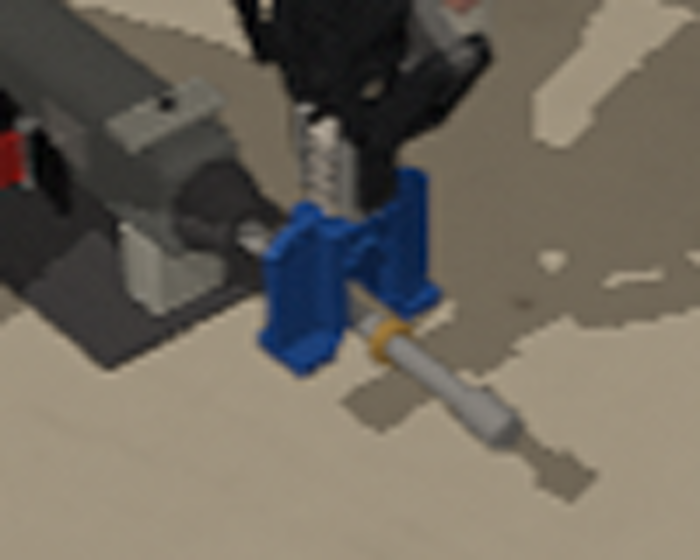

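drive_tool:
  dp:
    - [0,4,0]
    - [0,4,0]
    - [0,4,0]
    - [0,0,0]
  spin: [0,0,0,0]
  grip: [0,0,0,0]

```text
clock: 8.4
eef_pos: [511.8, -45.8, 120.9]
tcp_rot: [-0.449, 0.547, -0.547, 0.448]
ft_force: [0.5, 0.3, -0.9]
finger_gap: 13.3
```

drive_tool:
  dp:
    - [0,4,0]
    - [0,4,0]
    - [0,0,0]
  spin: [0,0,0]
  grip: [0,0,0]

```text
clock: 8.78
eef_pos: [511.8, -45.8, 112.8]
tcp_rot: [-0.449, 0.547, -0.547, 0.448]
ft_force: [1.4, 1.3, -2.0]
finger_gap: 13.5
```

drive_tool:
  dp:
    - [0,4,0]
    - [0,3,0]
    - [0,2,0]
    - [0,0,0]
  spin: [0,0,0,0]
  grip: [0,0,0,0]

```text
clock: 9.28
eef_pos: [511.9, -45.8, 104.1]
tcp_rot: [-0.448, 0.547, -0.547, 0.448]
ft_force: [0.0, 1.6, -0.3]
finger_gap: 13.3
```

drive_tool:
  dp:
    - [0,1,0]
    - [0,1,0]
    - [0,0,0]
  spin: [0,0,0]
  grip: [0,0,0]

```text
clock: 9.65
eef_pos: [512.0, -45.7, 102.2]
tcp_rot: [-0.448, 0.547, -0.547, 0.448]
ft_force: [0.4, -0.2, -0.3]
finger_gap: 13.5
```

drive_tool:
  dp:
    - [0,1,0]
    - [0,1,0]
    - [0,0,0]
  spin: [0,0,0]
  grip: [0,0,0]

```text
clock: 10.02
eef_pos: [512.8, -45.8, 100.7]
tcp_rot: [0.448, -0.546, 0.547, -0.449]
ft_force: [1.7, -0.6, 1.1]
finger_gap: 13.4
```

```bash
python3 -c "
from h import *
goto([513.1,-46.1,100.5],-101.3)
for n,b in(('scene',(210,290,270,370)),):
  p,d=ctrl.read_camera(n);np.savez('s6%s.npz'%n,p=p,d=d)
  cv2.imwrite('pics/s6%s.png'%n,cv2.resize(p[b[0]:b[1],b[2]:b[3]],None,fx=7,fy=7,interpolation=2))"
```

```text
clock 10.03 pos [512.8 -45.8 100.7] yaw -101.3 gap 13.4 F [ 1.7 -0.6  1.1] q [ 0.22  0.28 -0.24  0.   -1.05  1.16] tooly [ 0.002 -0.    -1.   ]
d world [ 0.3 -0.3 -0.2] tool dp [0.3 0.2 0.4]
spin total 0.0
tool dp after spin [0.3 0.2 0.4]
```

View pics/s6scene.png

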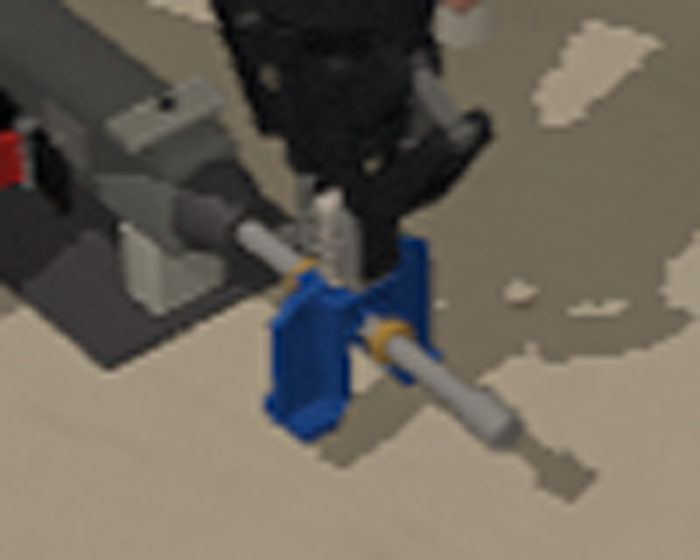

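drive_tool:
  dp:
    - [0,1,0]
    - [0,0,0]
    - [0,0,0]
    - [0,0,0]
    - [0,0,0]
  spin: [0,0,0,0,0]
  grip: [0,0,0.45,0.45,0.45]

```text
clock: 10.7
eef_pos: [511.7, -45.7, 98.9]
tcp_rot: [-0.449, 0.547, -0.547, 0.448]
ft_force: [-0.2, 0.3, -0.5]
finger_gap: 38.2
```

drive_tool:
  dp:
    - [0,-5,0]
    - [0,-15,0]
    - [0,-40,0]
    - [0,-40,0]
    - [0,-20,0]
    - [0,0,0]
  spin: [0,0,0,0,0,0]
  grip: [0.45,0.45,0.45,0.45,0.45,0.45]

```text
clock: 11.45
eef_pos: [513.1, -45.7, 222.0]
tcp_rot: [0.447, -0.546, 0.548, -0.45]
ft_force: [-0.1, 0.7, 0.1]
finger_gap: 38.8
```

```bash
python3 -c "
from h import *
goto([513.1,-46.1,100.5],-101.3)
for n,b in(('scene',(200,290,230,370)),):
  p,d=ctrl.read_camera(n);np.savez('s7%s.npz'%n,p=p,d=d)
  cv2.imwrite('pics/s7%s.png'%n,cv2.resize(p[b[0]:b[1],b[2]:b[3]],None,fx=5,fy=5,interpolation=2))
H=np.load('H.npy');c,s=np.cos(H[2]),np.sin(H[2])
for q in((20,-63),(24,-35),(-4,0),(49.7,-46)): print(q,H[0]+c*q[0]-s*q[1],H[1]+s*q[0]+c*q[1])"
```

```text
clock 11.45 pos [513.1 -45.7 222. ] yaw -101.3 gap 38.8 F [-0.1  0.7  0.1] q [ 0.22  0.19 -0.03  0.   -1.34  1.16] tooly [ 0.005  0.001 -1.   ]
d world [  -0.    -0.4 -121.5] tool dp [  0.6 121.5  -0.6]
spin total 0.0
tool dp after spin [  0.6 121.5  -0.6]
(20, -63) 481.25542082226855 116.29244913562017
(24, -35) 507.93291066562557 106.8950273797562
(-4, 0) 547.7320092736908 127.51132554372111
(49.7, -46) 492.1202954548323 83.84180200465107
```

View pics/s7scene.png

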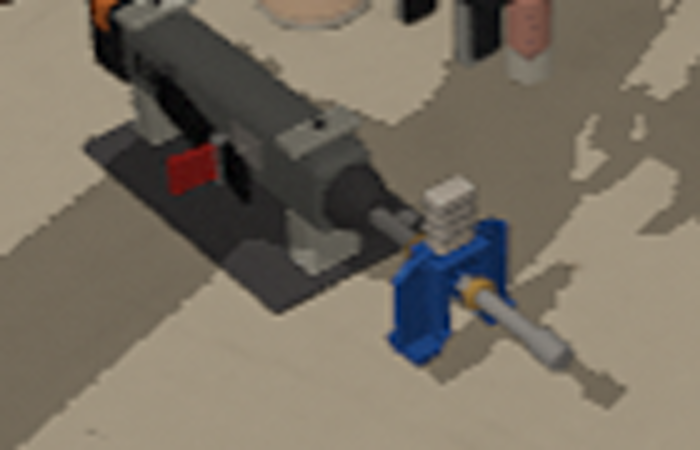

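```bash
python3 - <<'E'
from h import *
H=np.load('H.npy');c,s=np.cos(H[2]),np.sin(H[2])
def toH(P): d=np.array(P)[:,:2]-H[:2];return np.round(np.c_[d@[c,s],d@[-s,c]],1)
q=[((u+.5)/5-.5+220,(v+.5)/5-.5+220) for u,v in((271,292),(288,237),(335,258),(165,198))]
print(toH(pz("top",q,79)))
def toW(a,b,z): return np.array([H[0]+c*a-s*b,H[1]+s*a+c*b,z])
for q in ((-8,-58,140),(-8,-58,68)): print(toW(*q)); goto(toW(*q),-101.3)
z=np.load("top0.npz");C=cloud("top",z["d"]);p=z["p"].astype(int)
m=(p[...,2]>p[...,0]*2)&(p[...,2]>80);m[:260]=0;m[290:]=0;m[:,:260]=0;m[:,290:]=0
Q=C[m];print(len(Q),np.c_[toH(Q),Q[:,2].round()][:12],toH(Q).min(0),toH(Q).max(0))
E
```

```text
[[ 21.5 -64.7]
 [ 24.8 -32.7]
 [ 52.8 -39.4]
 [-47.  -24. ]]
[491.63354183 142.77441667 140.        ]
clock 11.50 pos [512.3 -45.6 220.3] yaw -101.3 gap 38.4 F [ 0.1  0.2 -0.9] q [ 0.22  0.19 -0.04 -0.   -1.34  1.16] tooly [ 0.002  0.001 -1.   ]
d world [-20.7 188.4 -80.3] tool dp [-180.6   80.4  -57.4]
spin total -0.0
tool dp after spin [-180.6   80.4  -57.3]
[491.63354183 142.77441667  68.        ]
clock 11.50 pos [512.3 -45.6 220.3] yaw -101.3 gap 38.4 F [ 0.1  0.2 -0.9] q [ 0.22  0.19 -0.04 -0.   -1.34  1.16] tooly [ 0.002  0.001 -1.   ]
d world [ -20.7  188.4 -152.3] tool dp [-180.5  152.4  -57.5]
spin total -0.0
tool dp after spin [-180.5  152.4  -57.5]
17 [[ 22.8 -41.1  75. ]
 [ 20.4 -44.1  72. ]
 [ 23.6 -44.2  77. ]
 [ 21.5 -47.6  79. ]
 [ 24.8 -47.7  85. ]
 [ 22.2 -50.5  81. ]
 [ 20.1 -53.9  82. ]
 [ 22.3 -52.8  76. ]
 [ 20.5 -56.5  80. ]
 [ 23.4 -56.1  82. ]
 [ 21.7 -60.   88. ]
 [ 23.4 -58.3  76. ]] [ 19.4 -65.8] [ 24.8 -41.1]
```

drive_tool:
  dp:
    - [-45,0,-20]
    - [-45,0,-20]
    - [-45,0,-20]
    - [-47,0,0]
    - [0,40,0]
    - [0,30,0]
    - [0,0,0]
  spin: [0,0,0,0,0,0,0]
  grip: [0,0,0,0,0,0,0]

```text
clock: 12.38
eef_pos: [486.9, 143.6, 146.4]
tcp_rot: [-0.451, 0.547, -0.546, 0.446]
ft_force: [-0.3, -0.5, 1.4]
finger_gap: 0.1
```

```bash
cat >> h.py <<'E'
def hpos(show=True):
    H=np.load('H.npy');c,s=np.cos(H[2]),np.sin(H[2]);S,M=st();d=S["eef_pos"][:2]-H[:2]
    f=S["ft_force"];print("clock %.2f H pos"%S["clock"],np.round([d@[c,s],d@[-s,c],S["eef_pos"][2]],1),"yaw %.1f"%yawof(M),"F_H",np.round([f[:2]@[c,s],f[:2]@[-s,c],f[2]],1),"gap %.1f"%S["finger_gap"],"q",np.round(S["joint_pos"],2))
def snap(n,b,f,name):
    p,d=ctrl.read_camera(n);cv2.imwrite(f'pics/{name}.png',cv2.resize(p[b[0]:b[1],b[2]:b[3]],None,fx=f,fy=f,interpolation=2))
E
python3 -c "
from h import *
hpos();snap('scene',(170,270,220,340),6,'s8')"
```

```text
clock 12.38 H pos [ -7.8 -62.8 146.4] yaw -101.3 F_H [ 0.5 -0.2  1.4] gap 0.1 q [ 0.6   0.23 -0.18 -0.   -1.17  0.78]
```

View pics/s8.png

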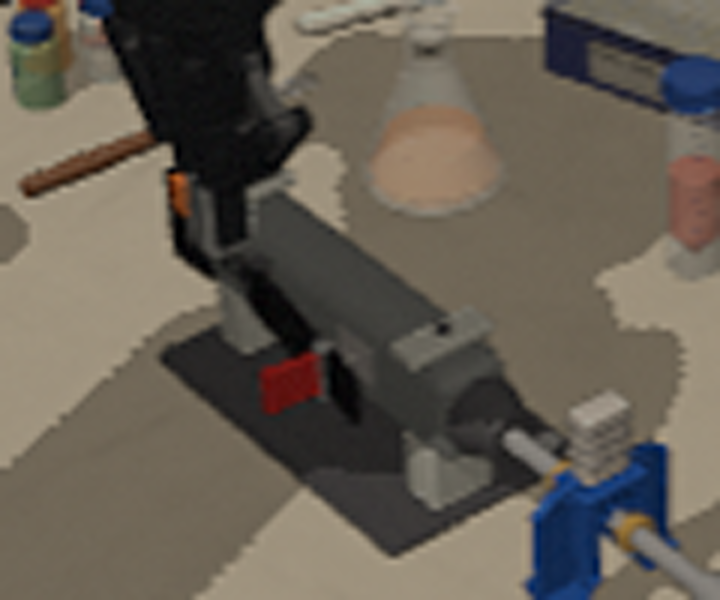

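drive_tool:
  dp:
    - [-7,20,1]
    - [0,35,0]
    - [0,20,0]
    - [0,5,0]
    - [0,0,0]
  spin: [0,0,0,0,0]
  grip: [0,0,0,0,0]

```text
clock: 13.05
eef_pos: [492.1, 151.4, 70.5]
tcp_rot: [0.448, -0.547, 0.547, -0.449]
ft_force: [-0.3, -0.2, 0.3]
finger_gap: -0.1
```

```bash
python3 -c "
from h import *
hpos();snap('scene',(170,270,220,340),6,'s9')"
```

```text
clock 13.05 H pos [-16.6 -59.2  70.5] yaw -101.3 F_H [ 0.3 -0.3  0.3] gap -0.1 q [ 0.6   0.31 -0.29  0.   -0.97  0.77]
```

View pics/s9.png

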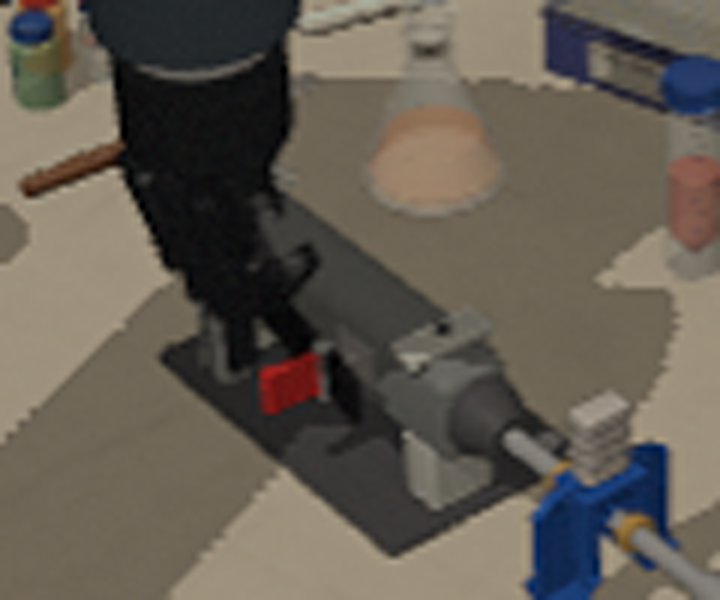

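drive_tool:
  dp:
    - [8,3,-3]
    - [8,0,0]
    - [8,0,0]
    - [8,0,0]
    - [6,0,0]
    - [0,0,0]
  spin: [0,0,0,0,0,0]
  grip: [0,0,0,0,0,0]

```text
clock: 13.85
eef_pos: [480.8, 113.9, 66.4]
tcp_rot: [0.448, -0.547, 0.547, -0.448]
ft_force: [-0.5, -0.1, 0.1]
finger_gap: 0.0
```

```bash
python3 -c "
from h import *
hpos();snap('scene',(170,270,220,340),6,'s10')"
```

```text
clock 13.85 H pos [ 22.4 -63.   66.4] yaw -101.3 F_H [ 0.2 -0.5  0.1] gap 0.0 q [ 0.55  0.28 -0.34  0.   -0.95  0.82]
```

View pics/s10.png

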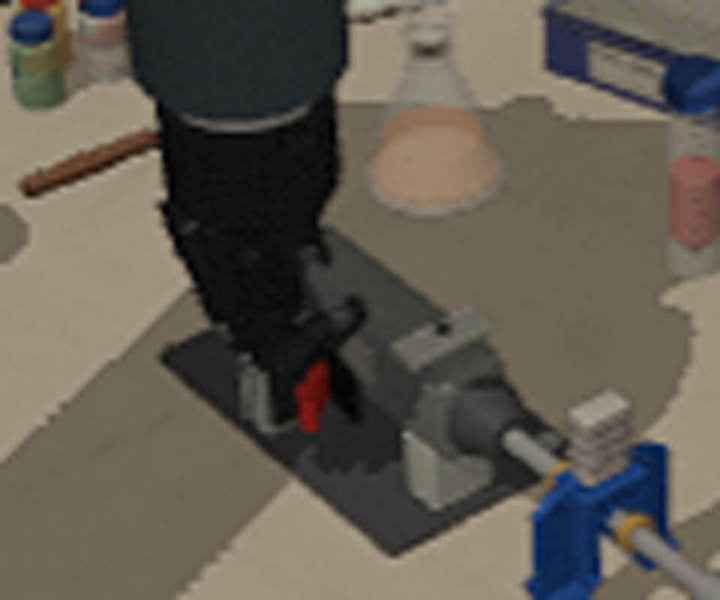

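Lever (red at ~(313,395) in the crop) is turning forward. Continue.

drive_tool:
  dp:
    - [6,0,0]
    - [6,0,0]
    - [6,0,0]
    - [6,0,0]
    - [0,0,0]
  spin: [0,0,0,0,0]
  grip: [0,0,0,0,0]

```text
clock: 14.52
eef_pos: [475.7, 90.2, 66.1]
tcp_rot: [-0.449, 0.547, -0.547, 0.448]
ft_force: [0.2, 0.2, -0.1]
finger_gap: -0.1
```

```bash
python3 -c "
from h import *
hpos();snap('scene',(170,270,220,340),6,'s11')"
```

```text
clock 14.53 H pos [ 46.7 -63.3  66.1] yaw -101.3 F_H [-0.3  0.1 -0.1] gap -0.1 q [ 0.51  0.26 -0.37  0.   -0.94  0.86]
```

View pics/s11.png

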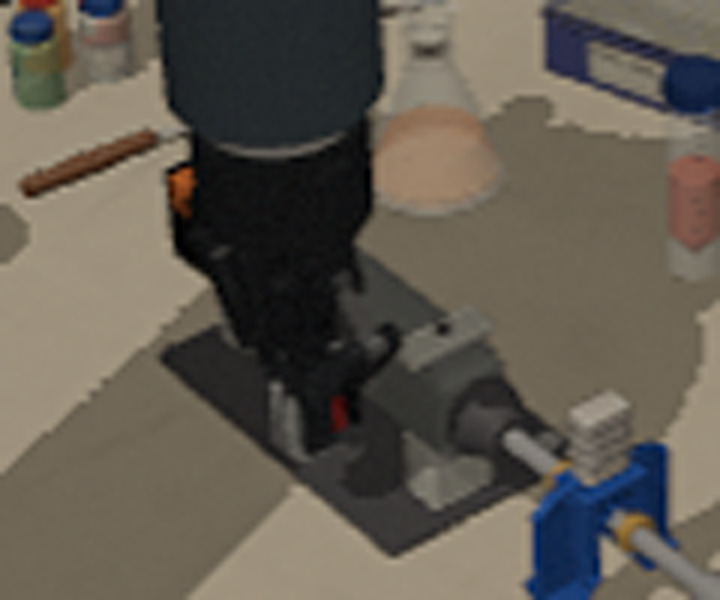

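drive_tool:
  dp:
    - [0,0,2]
    - [0,0,1]
    - [0,0,0]
  spin: [0,0,0]
  grip: [0,0,0]

```text
clock: 14.95
eef_pos: [478.5, 90.1, 65.9]
tcp_rot: [-0.449, 0.547, -0.547, 0.448]
ft_force: [-2.5, -1.5, -0.1]
finger_gap: 0.2
```

```bash
python3 -c "
from h import *
hpos()"
```

```text
clock 14.95 H pos [ 46.3 -60.6  65.9] yaw -101.3 F_H [ 2.  -2.2 -0.1] gap 0.2 q [ 0.51  0.27 -0.36 -0.   -0.94  0.86]
```

drive_tool:
  dp:
    - [0,0,1]
    - [0,0,1]
    - [0,0,0]
  spin: [0,0,0]
  grip: [0,0,0]

```text
clock: 15.32
eef_pos: [480.7, 89.8, 66.1]
tcp_rot: [-0.449, 0.547, -0.547, 0.448]
ft_force: [-4.6, -2.0, -0.3]
finger_gap: 0.0
```

```bash
python3 -c "
from h import *
hpos();snap('scene',(170,270,220,340),6,'s12')"
```

```text
clock 15.32 H pos [ 46.1 -58.3  66.1] yaw -101.3 F_H [ 2.9 -4.1 -0.3] gap 0.0 q [ 0.51  0.27 -0.36 -0.   -0.94  0.87]
```

View pics/s12.png

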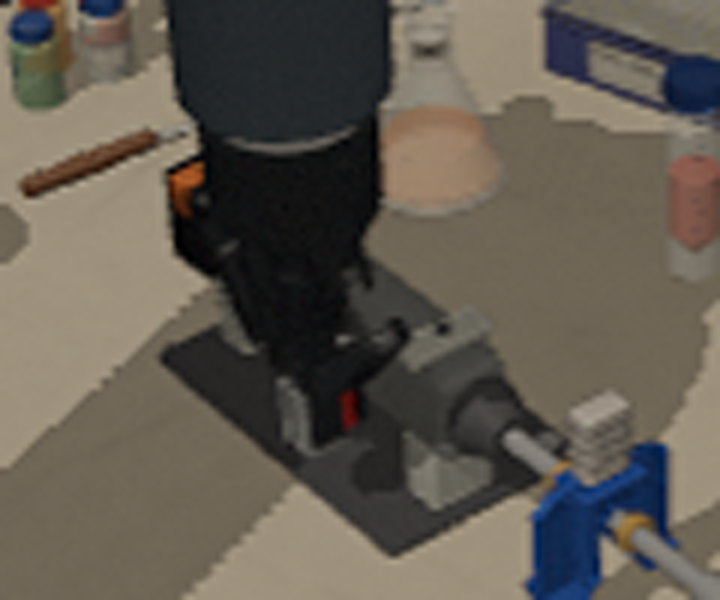

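drive_tool:
  dp:
    - [0,0,-12]
    - [0,-30,-15]
    - [0,-60,-30]
    - [-40,-40,-40]
    - [0,0,0]
  spin: [0,0,0,0,0]
  grip: [0,0,0,0,0]

```text
clock: 16.0
eef_pos: [399.9, 146.9, 192.5]
tcp_rot: [0.445, -0.546, 0.546, -0.454]
ft_force: [0.7, -0.4, -0.4]
finger_gap: 0.0
```

```bash
python3 -c "
from h import *
hpos();snap('scene',(170,270,220,340),6,'s13');snap('top',(220,290,220,380),5,'s13t')"
```

```text
clock 16.00 H pos [   5.9 -148.8  192.5] yaw -101.0 F_H [ 0.3  0.7 -0.4] gap 0.0 q [ 0.72  0.03 -0.3   0.   -1.23  0.65]
```

View pics/s13.png

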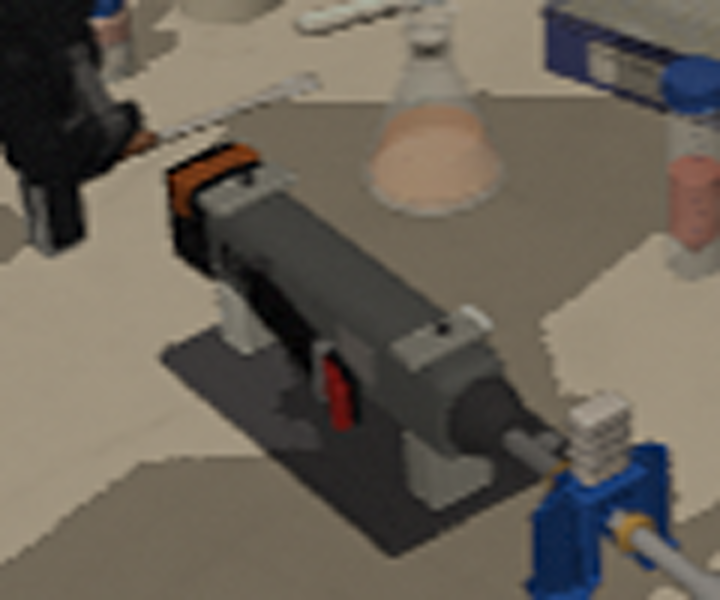

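View pics/s13t.png

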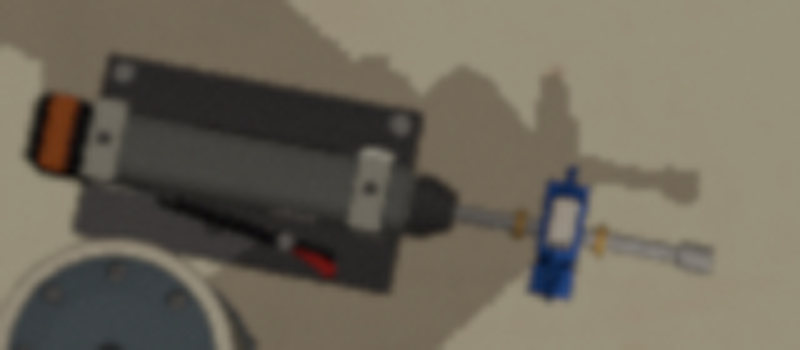

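```bash
python3 - <<'E'
from h import *
H=np.load('H.npy');c,s=np.cos(H[2]),np.sin(H[2])
p=cv2.imread('pics/s13t.png').astype(int)
m=(p[...,2]>p[...,0]*1.9)&(p[...,2]>80);m[:, :200]=0;m[:220]=0;m[:,400:]=0
v,u=np.nonzero(m);P=pz("top",np.c_[(u+.5)/5-.5+220,(v+.5)/5-.5+220],79)
d=P[:,:2]-H[:2];Q=np.c_[d@[c,s],d@[-s,c]]
print(Q.min(0),Q.max(0),Q.mean(0));e,w=np.linalg.eigh(np.cov(Q.T));print(np.sqrt(e),w[:,1],np.degrees(np.arctan2(w[1,1],w[0,1])))
pin=np.array([24.,-35.]);d=Q.mean(0)-pin;print(d,"lever angle",np.pi/2-np.arctan2(-d[1],d[0])+0.14)
x0=np.array([[toq] for toq in []])
for th in (1.0,1.1,1.2,1.3):
    a=th-0.14;tip=pin+28*np.array([np.sin(a),-np.cos(a)]);print(th,tip)
E
```

```text
[ 36.71178005 -48.9884043 ] [ 52.99133156 -40.21531647] [ 45.57211121 -44.30275508]
[1.50353966 4.60077199] [-0.93184313  0.36286137] 158.7239731880883
[21.57211121 -9.30275508] lever angle 1.3036523220978284
1.0 [ 45.21959176 -53.26824911]
1.1 [ 46.93736391 -51.05855961]
1.2 [ 48.42595351 -48.68841829]
1.3 [ 49.67048705 -46.18150682]
```

drive_tool:
  dp:
    - [-3,0,40]
    - [-3,0,40]
    - [-3,0,40]
    - [-1,0,25]
    - [0,0,0]
  spin: [0,0,0,0,0]
  grip: [1,1,1,1,1]

```text
clock: 16.73
eef_pos: [544.2, 123.1, 185.9]
tcp_rot: [-0.449, 0.548, -0.547, 0.446]
ft_force: [0.2, 1.1, -0.7]
finger_gap: 85.1
```

```bash
python3 -c "
from h import *
hpos()"
```

```text
clock 16.73 H pos [  1.   -2.6 185.9] yaw -101.5 F_H [-1.2 -0.  -0.7] gap 85.1 q [ 0.5   0.3   0.01  0.   -1.29  0.87]
```

drive_tool:
  dp:
    - [0,0,0]
    - [0,0,0]
    - [0,0,0]
    - [0,0,0]
    - [0,0,0]
    - [0,0,0]
    - [0,0,0]
    - [0,0,0]
  spin: [10,10,10,10,10,10,10,10]
  grip: [1,1,1,1,1,1,1,1]

```text
clock: 17.73
eef_pos: [542.4, 124.0, 187.4]
tcp_rot: [-0.01, -0.707, 0.707, 0.011]
ft_force: [-0.2, -0.1, -0.3]
finger_gap: 85.6
```

drive_tool:
  dp:
    - [0,0,0]
    - [0,0,0]
  spin: [9.8,0]
  grip: [1,1]

```text
clock: 17.98
eef_pos: [542.5, 124.1, 187.6]
tcp_rot: [-0.068, -0.704, 0.704, 0.068]
ft_force: [0.3, 0.5, 0.7]
finger_gap: 85.4
```

```bash
python3 -c "
from h import *
hpos();snap('scene',(120,270,180,380),4,'s14')"
```

```text
clock 17.98 H pos [  0.4  -4.5 187.6] yaw 169.0 F_H [-0.6  0.1  0.7] gap 85.4 q [ 0.51  0.29  0.01 -0.   -1.29 -0.7 ]
```

View pics/s14.png

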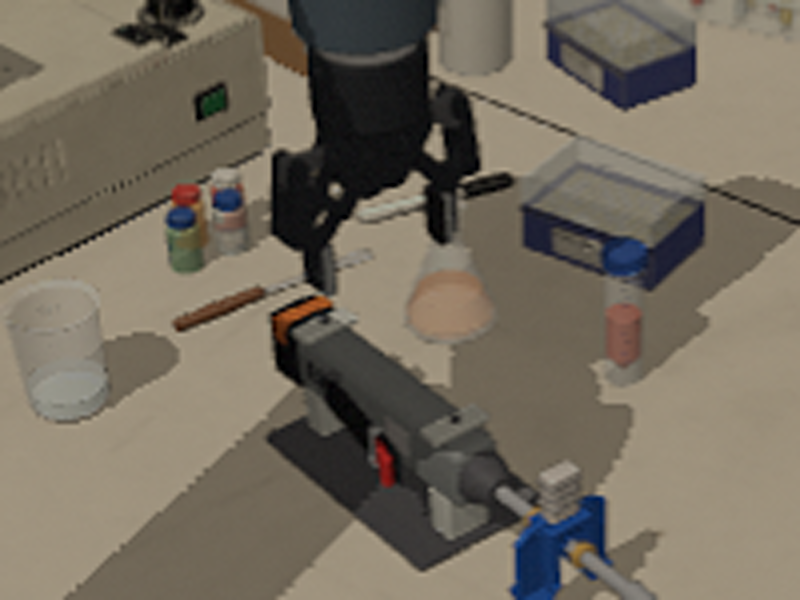

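drive_tool:
  dp:
    - [0,40,-4.5]
    - [0,35,0]
    - [0,25,0]
    - [0,15,0]
    - [0,10,0]
    - [0,0,0]
  spin: [0,0,0,0,0,0]
  grip: [1,1,1,1,1,1]

```text
clock: 18.77
eef_pos: [543.8, 128.9, 63.1]
tcp_rot: [-0.068, -0.704, 0.704, 0.068]
ft_force: [-0.3, -0.4, 0.5]
finger_gap: 85.4
```

```bash
python3 -c "
from h import *
hpos();snap('scene',(150,270,200,360),5,'s15')"
```

```text
clock 18.77 H pos [-4.6 -4.1 63.1] yaw 168.9 F_H [ 0.4 -0.2  0.5] gap 85.4 q [ 0.51  0.4  -0.18  0.   -1.   -0.71]
```

View pics/s15.png

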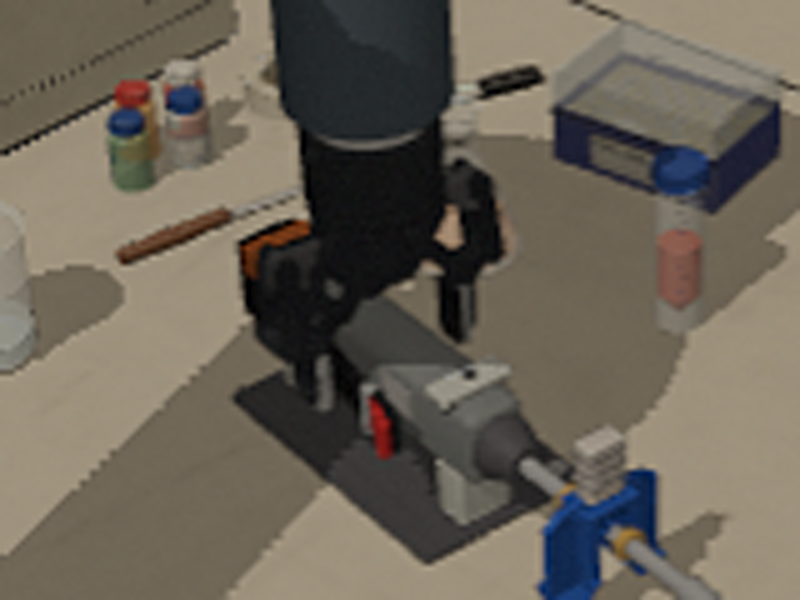

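drive_tool:
  dp:
    - [0,2,0]
    - [0,0,0]
    - [0,0,0]
    - [0,0,0]
    - [0,0,0]
  spin: [0,0,0,0,0]
  grip: [1,0.4,0.4,0.4,0.4]
  newtons: 35

```text
clock: 19.45
eef_pos: [544.4, 128.6, 62.0]
tcp_rot: [-0.069, -0.704, 0.704, 0.068]
ft_force: [0.8, -4.2, 5.9]
finger_gap: 47.1
```

```bash
python3 -c "
from h import *
hpos()"
```

```text
clock 19.45 H pos [-4.4 -3.5 62. ] yaw 168.9 F_H [3.9 1.6 5.9] gap 47.1 q [ 0.51  0.4  -0.18  0.   -0.99 -0.71]
```

drive_tool:
  dp:
    - [0,0,0]
    - [0,0,0]
    - [0,0,0]
    - [0,0,0]
    - [0,0,0]
    - [0,0,0]
  spin: [0,0,0,0,0,0]
  grip: [0.4,0.4,0.4,0.4,0.4,0.4]

```text
clock: 20.2
eef_pos: [544.4, 128.6, 62.0]
tcp_rot: [-0.069, -0.704, 0.704, 0.068]
ft_force: [0.5, -3.1, 4.7]
finger_gap: 46.8
```

```bash
python3 -c "
from h import *
hpos();snap('scene',(150,270,200,360),5,'s16')"
```

```text
clock 20.20 H pos [-4.4 -3.5 62. ] yaw 168.9 F_H [2.9 1.1 4.7] gap 46.8 q [ 0.51  0.4  -0.18  0.   -0.99 -0.71]
```

View pics/s16.png

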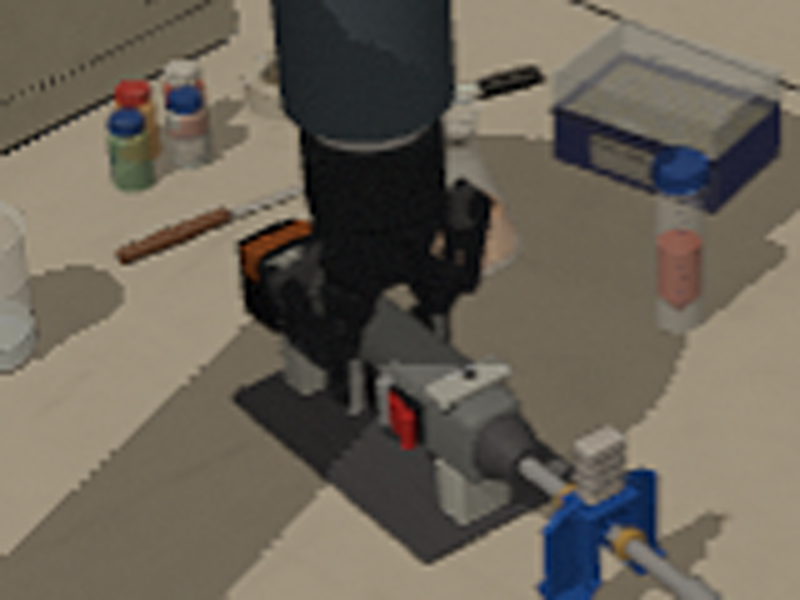

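drive_tool:
  dp:
    - [0,0,0]
    - [0,0,0]
    - [0,0,0]
    - [0,0,0]
    - [0,0,0]
    - [0,0,0]
  spin: [0,0,0,0,0,0]
  grip: [0.4,1,1,1,1,1]

```text
clock: 21.0
eef_pos: [544.0, 129.0, 61.3]
tcp_rot: [0.068, 0.704, -0.704, -0.068]
ft_force: [-0.1, -0.1, 0.8]
finger_gap: 85.7
```

drive_tool:
  dp:
    - [0,-20,0]
    - [0,-40,0]
    - [0,-50,0]
    - [0,-40,0]
    - [50,0,0]
    - [60,0,0]
    - [60,0,0]
    - [0,0,0]
  spin: [0,0,0,0,0,0,0,0]
  grip: [1,1,1,1,1,1,1,1]

```text
clock: 22.0
eef_pos: [374.3, 161.9, 211.8]
tcp_rot: [0.067, 0.704, -0.703, -0.067]
ft_force: [1.8, 0.5, 1.0]
finger_gap: 85.3
```

```bash
python3 -c "
from h import *
hpos();snap('scene',(0,480,0,640),1,'s17f');snap('scene',(170,270,220,340),6,'s17');snap('top',(220,290,220,380),5,'s17t')"
```

```text
clock 22.00 H pos [  -3.8 -176.8  211.8] yaw 169.1 F_H [-0.9  1.7  1. ] gap 85.3 q [ 0.8  -0.02 -0.29 -0.   -1.29 -0.99]
```

View pics/s17f.png

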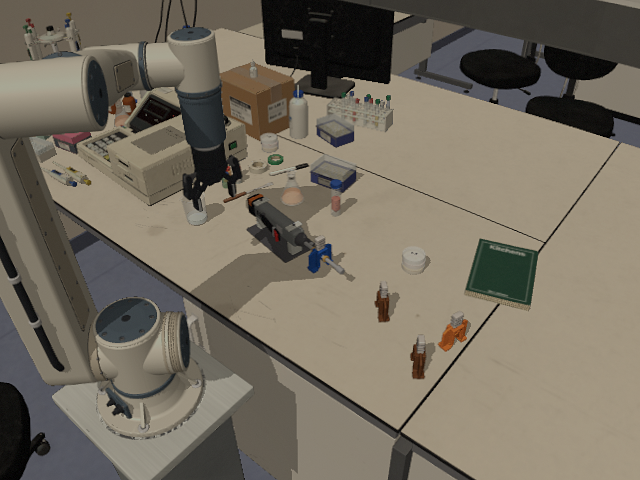

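View pics/s17.png

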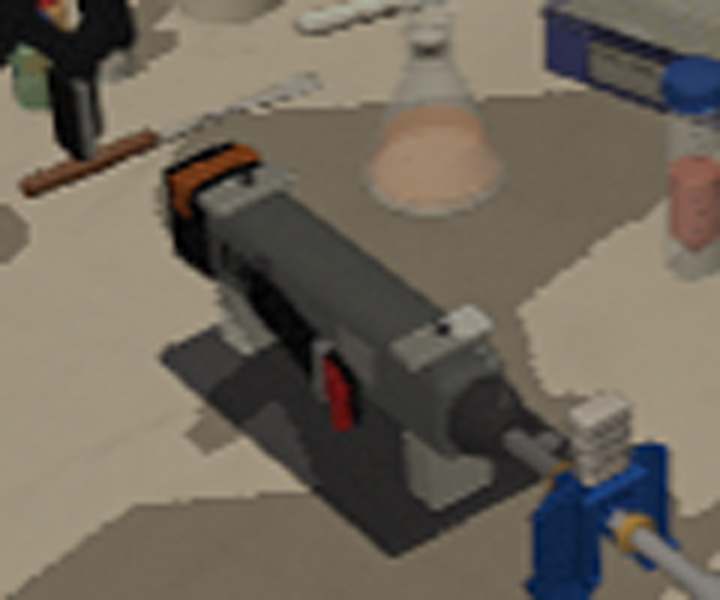

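View pics/s17t.png

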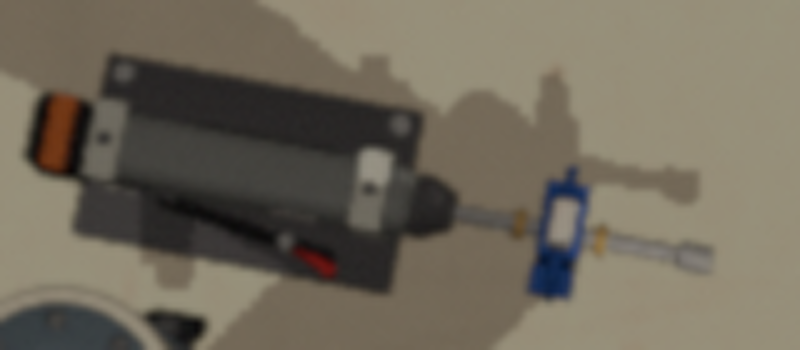

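```bash
python3 - <<'E'
from h import *
p,d=ctrl.read_camera("top");C=cloud("top",d)
q=C[255:275,322:345].reshape(-1,3);q=q[q[:,2]>105];print(len(q),q.mean(0),np.median(q[:,2]))
print(ctrl.finish_job())
E
```

```text
51 [499.02659975 -43.54931157 215.09452144] 119.10414465878745
the job is handed in; nothing more can be done
None
```

The job is done and handed in at about 22 s of the 59 s allowed.

- **Guard:** I gripped the blue splash guard by its tab, turned it to line up with the shaft and lowered it between the brass collars. I let go once I felt it touch. The last depth check put the top of its tab at 119 mm; fully seated should be 120 mm. Some stray readings pulled the mean of that patch well above this, so the 119 mm is the median. The pictures show the guard hanging between the collars.
- **Lever:** I swept it forward with the closed fingers. Measured in the top view before the squeeze, it stood at about 1.30 rad, its stop. After the squeeze it looked the same in the pictures, but I did not measure it again.
- **Paddle:** I squeezed it across the body with 35 N for about 1.1 s. The finger opening read about 47 mm against the 48 mm expected when fully home. After I opened the gripper, the paddle sprang back to its starting place.
- **Bystanders:** The dishes, flask, tube and beaker look undisturbed in the final picture; I did not measure their positions again. Wrist force readings at the end of each move stayed under about 8 N, and the arm ended clear of everything.

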